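Mesh the right reamer with the citrus juicer and hold it pressed

TASK

The half citrus lying on the wooden board is about to be juiced: take the reamer of matching size from the stand (the small one for the small half, the large one for the large half), turn it until its cross-shaped stem meshes with the cross socket on top of the juicer base, and slide it fully home, flush on the socket. Then press it down together with the spring-loaded socket, as far as it goes, and finish while you are still holding it pressed down: do not let go. Leave the other reamer and everything else where they are.

Things in the scene. Friction and masses are not known exactly. Their poses are not given: they have to be found in the camera images.
- small_reamer_grip (a point): Small reamer, about 60 g: white round collar 42 mm across, 22 mm high (grip it across this), under a steel cone 21 mm high with four ridges lying straight above the four ribs of the stem. This point: centre of the collar, on the axis, 11 mm above its underside; z up along the axis, x and y along the ribs. Stands upright, stem down, loose in one tube of the stand, turned at random.
- small_reamer_tip (a point): End of the small reamer's stem, on the axis, 19 mm below the collar's underside; same axes. The stem is a plus in plan: two crossed ribs, 20 mm long and 5 mm thick, along its x and y, the same every quarter turn; the last 4 mm taper in to 16.5 x 2.6 mm. Hidden in the tube at the start; the cone's ridges show how it is turned.
- large_reamer_grip (a point): Large reamer, about 110 g: collar 60 mm across, 22 mm high, cone 28 mm high, otherwise like the small one and with the same stem, so both fit the socket. This point: centre of the collar, on the axis, 11 mm above its underside; z up along the axis, x and y along the ribs. Stands in the other tube of the stand, turned at random.
- reamer_stand: Fixed wooden stand: base 70 x 170 x 10 mm with two upright round tubes (34 mm outside, 27 mm inside), their tops 50 mm above the counter, on its y axis at y = +55 and -55 mm. Origin under the centre of the base, at counter height. Each reamer's collar rests on a tube's top; which reamer is in which tube varies.
- drive_mouth (a point): Centre of the top face of the juicer's drive socket, z up: steel hub 32 mm across with a plus-shaped opening 23 mm deep; its two slots, 8 mm wide and 25 mm long, run along this point's x and y. It does not turn. Unpressed, this face is 98 mm above the counter. A reamer is home when its collar's underside lies on this face (collar centre 11 mm above this point).
- juicer: Fixed round white juicer base, 112 mm across at the foot, 88 mm at its top, which is 72 mm above the counter; the drive socket stands up in the middle of the top. Origin under its centre; it is turned at random, and the socket with it.
- drive_hub (a joint): How far the socket hub is pressed down, in m: 0 = up (start), 0.007 = fully down at its stop. A spring pushes it up: about 4 N to start it moving, about 9 N at the stop; it springs back when let go.
- board: Fixed rectangular wooden board, 130 x 170 x 10 mm, beyond the juicer and stand. Origin under its centre. The half fruit on it decides which reamer to use.
- small_half: Small half citrus, cut face down: a yellow dome 50 mm across, 26 mm high. Origin at the centre of its cut face. It lies either in the middle of the wooden board or on the round white dish (136 mm across, 10 mm high inside, rim 16 mm) next to it.
- large_half: Large half citrus, cut face down: a yellow dome 90 mm across, 45 mm high. Origin at the centre of its cut face. It lies on the other of the two, board or dish.
- colander: Bystander: loose steel colander, 196 mm across (about 250 mm over its handles), 88 mm high, to the robot's left. Origin under its centre.
- juice_bowl: Bystander: loose clear juice bowl of the juicer, 140 mm across, 50 mm high, to the robot's left. Origin under its centre.
- jar: Bystander: loose clamp-lid glass jar, 90 mm across, 139 mm high, to the robot's right. Origin under its centre.
- spoon_grip (a point): Bystander: loose aluminium spoon, 165 mm long, 11 mm high, lying flat between the stand and the juicer. This point is on its handle.
There are look-alikes about, which are no part of the job. What is shaped like the large_half but green, red or turquoise is not meant.

How it is judged:
On the way, in this order (a step that is already met when the one before it is completed fails the run):
1. the reamer matching the half on the board is held by the fingers, lifted clear of the stand (((horizontal distance between small_half and board below 0.06 m and contact force between the fingers and small_reamer above 1 N and height (world z) of small_reamer_grip above 0.085 m) or (horizontal distance between large_half and board below 0.06 m and contact force between the fingers and large_reamer above 1 N and height (world z) of large_reamer_grip above 0.085 m))), for 0.1 s.
2. that reamer's stem is meshed and fully home in the socket (((horizontal distance between small_half and board below 0.06 m and z of small_reamer_grip in the frame of drive_mouth below 0.0135 m and horizontal distance between small_reamer_grip and drive_mouth below 0.004 m and angle between small_reamer_grip's own z axis and vertical below 0.07 rad) or (horizontal distance between large_half and board below 0.06 m and z of large_reamer_grip in the frame of drive_mouth below 0.0135 m and horizontal distance between large_reamer_grip and drive_mouth below 0.004 m and angle between large_reamer_grip's own z axis and vertical below 0.07 rad))), for 0.2 s.
At the end, for the whole second after the job is handed in: The reamer matching the half on the board sits home in the socket (collar underside within 2.5 mm of the socket's top, centres within 4 mm, upright within 0.07 rad), the fingers are still on it (over 1 N), and the socket is held down by more than 5 mm of its 7 mm (value of joint drive_hub above 0.005 m and ((horizontal distance between small_half and board below 0.06 m and z of small_reamer_grip in the frame of drive_mouth below 0.0135 m and horizontal distance between small_reamer_grip and drive_mouth below 0.004 m and angle between small_reamer_grip's own z axis and vertical below 0.07 rad and contact force between the fingers and small_reamer above 1 N) or (horizontal distance between large_half and board below 0.06 m and z of large_reamer_grip in the frame of drive_mouth below 0.0135 m and horizontal distance between large_reamer_grip and drive_mouth below 0.004 m and angle between large_reamer_grip's own z axis and vertical below 0.07 rad and contact force between the fingers and large_reamer above 1 N))); the arm keeps its last pose, push and grip.
It fails at once if the other reamer is moved by more than 20 mm ((horizontal distance between small_half and board below 0.06 m and distance of large_reamer_grip from where it was at the start of the episode above 0.02 m) or (horizontal distance between large_half and board below 0.06 m and distance of small_reamer_grip from where it was at the start of the episode above 0.02 m)).
It fails at once if a half fruit is moved by more than 20 mm (distance of any of small_half, large_half from where it was at the start of the episode above 0.02 m).
It fails at once if a bystander is moved by more than 30 mm (distance of any of colander, jar, juice_bowl, spoon_grip from where it was at the start of the episode above 0.03 m).
It also fails if it takes over 38 s, if anything falls off the work surface, if the arm or the gripper's body presses on something with over 40 N, if the wrist force passes 120 N, or if a joint passes its speed limit or range.

ROBOT

A 7-joint arm with a two-finger parallel gripper is mounted at the origin on the work surface. World frame = base frame: x ahead of the robot, y to its left, z up, the work surface at z = 0. Lengths are in m, angles in rad, forces in N, time in s.
With the tool pointing down it reaches from about 0.425 to 0.925 m from the base axis. Payload 6.8 kg.
Tool frame: the origin (TCP) lies midway between the tips of the shut fingers; the grasp point (between the pads) lies 19 mm behind it (bot.grasp_offset is the distance from the TCP to the grasp point, in m); z points along the fingers, x is the direction in which the jaws open and shut, and the axes are right-handed (so a half turn about z gives the same grasp; the last joint's range is limited). The gripper opens to 85 mm and grips with 20 to 120 N. Pads are 22 mm wide; open, the fingers measure 114 mm over their backs; the gripper's body (76 mm by 85 mm) begins 54 mm behind the grasp point. The pads swing forward as they close: fully open they stand 13 mm farther back than shut.
Start: joints at [1.188, 0.477, 0.022, 1.555, -0.011, 1.109, -0.083], TCP at [0.183, -0.65, 0.231] pointing down, gripper open.
Joint ranges: [-2.96, 2.96], [-0.34, 2.1], [-1.41, 1.46], [0.24, 2.44], [-1.37, 4.51], [0.17, 1.92], [-2.96, 2.96]. Speed limits (rad/s): [2.39, 2.39, 3.14, 3.14, 3.14, 3.14, 3.14].

INTERFACE

Orientations are given as a unit quaternion [w, x, y, z].
In Python, from station import bot, imaging gives the robot as it stands. The module is installed in compiled form; this text tells all that it offers.
- The arm moves only by the tool apply_moves, never from a script. Its argument "increments" is a list of rows, each a list of 7 numbers: the shift along the tool's x, y, z in mm, then the turn, a rotation vector about the tool's x, y, z in degrees, then the closure, from -1 (fully open) to 1 (shut). In form: [[dx, dy, dz, rx, ry, rz, grip], ...]. A call has exactly 8 rows; each row shifts and turns the pose as measured when the row begins, along the tool's axes as they then stand; what a row does not reach is not made up. A row lasts 1/8 s, in which the tool goes at most 62.5 mm and 10.7 degrees, less where a joint would pass 70% of its speed; a pose out of reach is approached as far as the arm can. A call with a gripper value outside its range is refused whole. The fingers move at their own pace and stop on an object; "grip_force" is the grip in N (left out, the last holds). Time passes only in rows, so rows that do not move let the fingers close, or fill a call up. It gives the time, the measured TCP pose, the force and the opening at its end, in the units of the state.
- bot.get_obs(): the state, without advancing time (a new reading comes with each control period).
- imaging.read_camera(name): name is "scene" or "top"; returns the picture (384x512x3 uint8, red, green, blue); there is no depth.
- imaging.get_calibration(name): a dict with "K" (3x3 intrinsics, pixels), "extrinsics" (4x4, takes a point from camera to world coordinates). Camera axes: x right, y down, z forward; pixel columns grow to the right and rows downward; lengths in m; the calibration is good to about 2 mm. A picture is of the moment at which its call begins. get_calibration takes no time and is no camera call.
- bot.hand_in(): hands the job in, once; it reports no verdict.
The state is a dict: "t": time; "q": joint angles; "joint_vel": joint speeds; "joint_torque": joint torques, N m; "eef_pos": TCP position; "tool_rot": TCP orientation; "contact_force": force on the tool from outside, world axes, zero at the start; "torque": the same for the moment, N m; "gripper_width": opening from 0.0 (shut) to 1.0 (fully open).
Only numpy, scipy, OpenCV 4.12 (cv2) and the standard library are available. Lean on these libraries where they do the work, as an engineer would, in place of code of your own. Each camera call takes 0.05 s, during which the arm holds its last target.

## Working session

There is one attempt and no reset: what is moved stays moved. The work goes in short steps, Python scripts to look and compute and a tool call to move; the robot and the scene stay as the last step left them, time stands still between calls to the robot, and variables do not carry over. Pictures are saved under pics/ and viewed, and the job is handed in when it is done.

Besides the shell and the picture viewer there is one more tool, called after "Request:" as name([rows], argument=value, ...), one row to a line, values as JSON. apply_moves: Moves the arm, as the interface text tells. Its arguments: {"type":"object","properties":{"increments":{"type":"array","items":{"type":"array","items":{"type":"number"}}},"grip_force":{"type":"number"}},"required":["increments"]}

```bash
mkdir -p pics; python3 - <<'E'
from station import bot, imaging
import cv2
for n in ("scene","top"):
    im=imaging.read_camera(n); cv2.imwrite(f"pics/{n}0.png",im[:,:,::-1])
    c=imaging.get_calibration(n); print(n,c["K"],c["extrinsics"])
o=bot.get_obs(); print(o, bot.grasp_offset)
E
```

```text
scene [[492.72698902   0.         256.28571895]
 [  0.         492.72698902 191.45151315]
 [  0.           0.           1.        ]] [[ 0.54906546  0.64507878 -0.53141366  1.35598746]
 [ 0.83577583 -0.42193942  0.35134866 -0.50577369]
 [ 0.0024232  -0.63705611 -0.77081362  1.1785487 ]
 [ 0.          0.          0.          1.        ]]
top [[360.704174     0.         254.28361326]
 [  0.         360.704174   185.06684709]
 [  0.           0.           1.        ]] [[-0.01125164 -0.99350183  0.11325862  0.47677457]
 [-0.99992222  0.01178848  0.00407134  0.01448856]
 [-0.00538003 -0.113204   -0.9935572   1.24702268]
 [ 0.          0.          0.          1.        ]]
{'t': 0.1, 'q': array([ 1.18789247,  0.4776965 ,  0.02235676,  1.55631667, -0.0114688 ,
        1.10930746, -0.0831137 ]), 'joint_vel': array([-0.00041933, -0.00173829, -0.00031792, -0.0012979 ,  0.00111519,
       -0.00068983,  0.00071178]), 'joint_torque': array([ 4.47326587e-03, -5.97759748e+01,  1.61406722e+00, -2.81955385e+01,
        1.28859075e-02,  5.03716234e-03, -1.09596138e-05]), 'eef_pos': array([ 0.18300044, -0.64918365,  0.23045243]), 'tool_rot': array([-4.21092043e-04,  7.97297033e-01, -6.03586614e-01, -6.80005095e-04]), 'contact_force': array([-0.49306876,  0.52798481, -0.31089029]), 'torque': array([-0.03873216,  0.01504301,  0.00100587]), 'gripper_width': 0.9986762850826074} 0.0187
```

View pics/scene0.png

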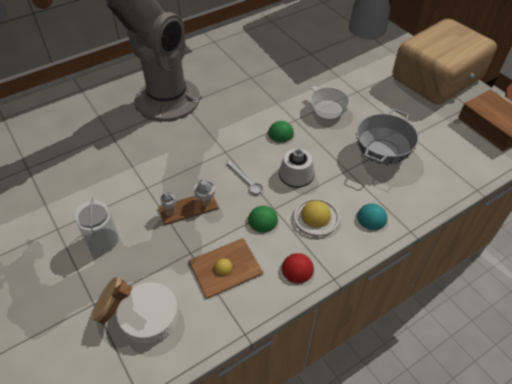

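View pics/top0.png

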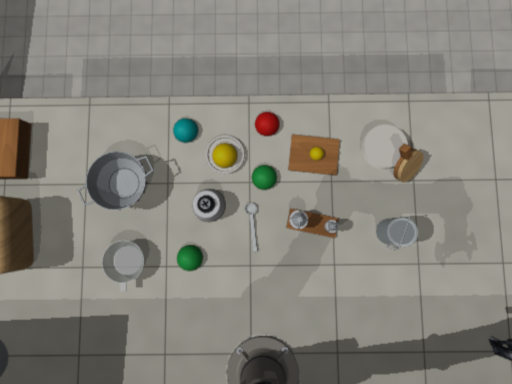

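The board (top ≈(316,155)) carries the small yellow half and the dish (225,155) the large one, so the small reamer is wanted. There are two candidates on the stand: top (299,218) is the larger, and top (331,227)/scene (168,202) is the smaller. I'll confirm this in enlarged crops.

```bash
python3 - <<'E'
import cv2, numpy as np
t=cv2.imread("pics/top0.png"); s=cv2.imread("pics/scene0.png")
f=lambda im,x,y,w:cv2.resize(im[y-w:y+w,x-w:x+w],(390,390),interpolation=cv2.INTER_CUBIC)
cv2.imwrite("pics/crop0.png",np.hstack([f(t,315,223,32),f(s,187,200,35)]))
cv2.imwrite("pics/crop1.png",np.hstack([f(t,208,205,22),f(s,297,163,25)]))
cv2.imwrite("pics/crop2.png",np.hstack([f(t,331,227,14),f(s,168,202,16)]))
E
```

```text
(no output)
```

View pics/crop0.png

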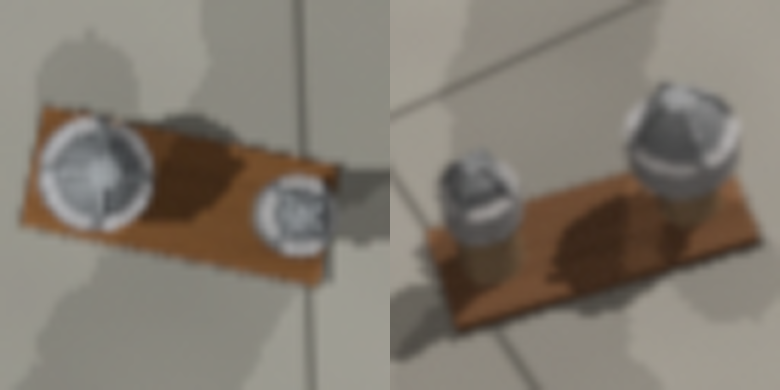

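View pics/crop1.png

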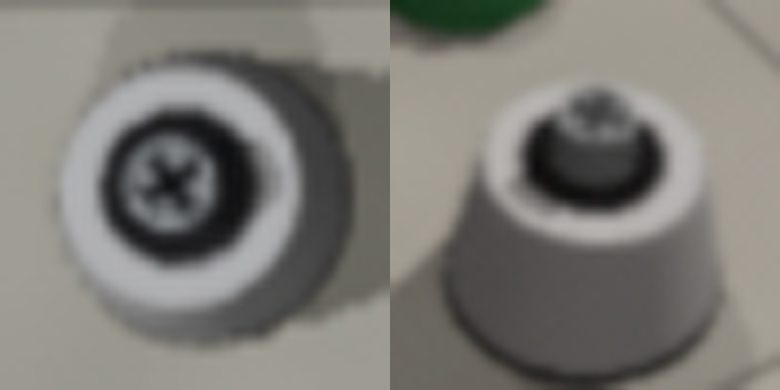

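View pics/crop2.png

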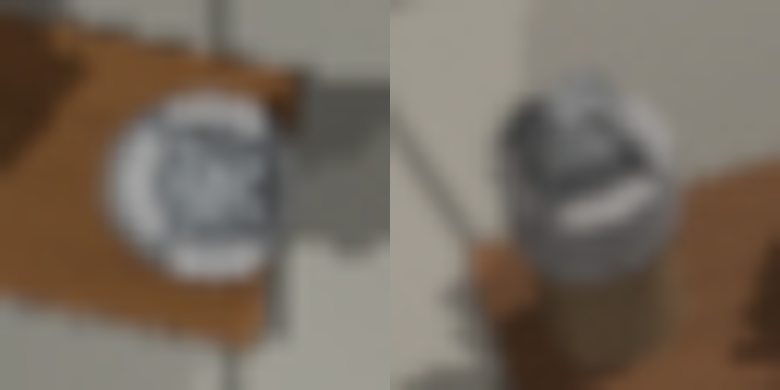

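Crops confirm it: the small reamer is the right one in the top view (331,227), with a collar about 13 px ≈ 42 mm across. Next I rectify each camera onto the known height planes to measure positions and angles.

```bash
cat > h.py <<'E'
import cv2, numpy as np
from station import bot, imaging
def cal(n):
    c=imaging.get_calibration(n); return np.array(c["K"]),np.array(c["extrinsics"])
def ray(n,u,v,z):
    K,E=cal(n); d=E[:3,:3]@np.linalg.solve(K,[u,v,1.]); p=E[:3,3]; return p+d*(z-p[2])/d[2]
def proj(n,P):
    K,E=cal(n); p=K@(E[:3,:3].T@(np.asarray(P,float)-E[:3,3])); return p[:2]/p[2]
def rect(im,n,c,z,half=0.03,N=390):
    # output: col -> +x right, row -> -y (y up)
    src=[proj(n,[c[0]+a*half,c[1]+b*half,z]) for a,b in((-1,1),(1,1),(1,-1),(-1,-1))]
    H=cv2.getPerspectiveTransform(np.float32(src),np.float32([[0,0],[N,0],[N,N],[0,N]])-0.0)
    return cv2.warpPerspective(im,H,(N,N),flags=cv2.INTER_CUBIC)
E
python3 - <<'E'
from h import *
t=cv2.imread("pics/top0.png"); s=cv2.imread("pics/scene0.png")
print("hub",ray("top",205.3+ -0.0,203.5,0.098), ray("scene",297.5,154.5,0.098))
print("hub top crop center", ray("top",208-22+170/390*44-.5,205-22+185/390*44-.5,0.098), ray("scene",297-25+597/390*50-50-.5 if 0 else 297-25+(597-390)/390*50-.5,163-25+113/390*50-.5,0.098))
print("reamer small collar", ray("top",331-14+195/390*28-.5,227-14+187/390*28-.5,0.072))
print("large", ray("top",315-32+96/390*64-.5,223-32+175/390*64-.5,0.072))
h=ray("top",208-22+170/390*44-.5,205-22+185/390*44-.5,0.098)
r=ray("top",331-14+195/390*28-.5,227-14+187/390*28-.5,0.072)
cv2.imwrite("pics/rh.png",np.hstack([rect(t,"top",h,.098),rect(s,"scene",h,.098)]))
cv2.imwrite("pics/rr.png",np.hstack([rect(t,"top",r,.072),rect(s,"scene",r,.072)]))
cv2.imwrite("pics/rc.png",np.hstack([rect(t,"top",r,.085),rect(s,"scene",r,.085)]))
E
```

```text
hub [0.55043201 0.17610831 0.098     ] [0.5579278  0.17125543 0.098     ]
hub top crop center [0.55086426 0.17809083 0.098     ] [0.55028266 0.17891741 0.098     ]
reamer small collar [ 0.47484111 -0.22561523  0.072     ]
large [ 0.49761458 -0.12196858  0.072     ]
```

View pics/rh.png

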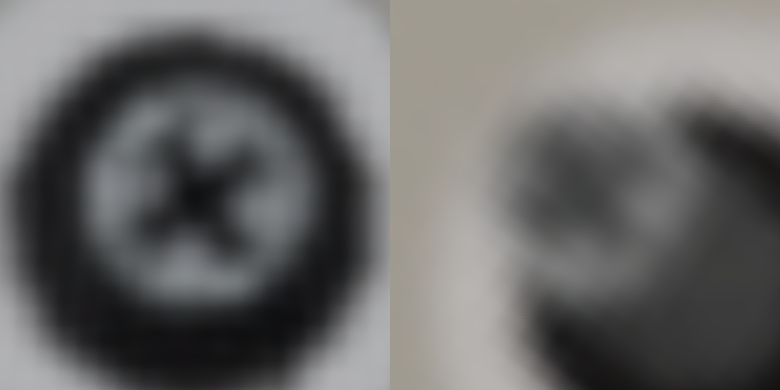

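View pics/rr.png

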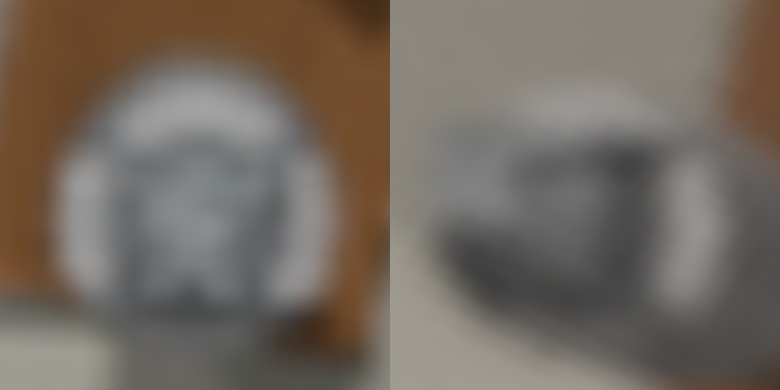

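The hub centre is near (0.550,0.178), and both views agree to about 1 mm. The hub's plus is at roughly 37–40° and the reamer's ridges at roughly 40–50°. I'll quantify both with a 4-fold harmonic around the rings.

```bash
python3 - <<'E'
from h import *
t=cv2.imread("pics/top0.png"); g=cv2.cvtColor(t,cv2.COLOR_BGR2GRAY)
h=np.array([.5507,.1783]); r=np.array([.475,-.2270])
def harm(c,z,r0,r1):
    N=600;half=.03
    G=rect(g,"top",c,z,half,N).astype(float)
    yy,xx=np.mgrid[:N,:N]; X=(xx-N/2)/N*2*half; Y=-(yy-N/2)/N*2*half
    R=np.hypot(X,Y); A=np.arctan2(Y,X); m=(R>r0)&(R<r1)
    prof=[G[m&(np.abs((A-a+np.pi)%(2*np.pi)-np.pi)<.09)].mean() for a in np.arange(0,2*np.pi,np.pi/18)]
    q=((255-G[m])*np.exp(4j*A[m])).sum()
    return np.degrees(np.angle(q))/4, abs(q)/m.sum(), np.round(prof).astype(int)
for dx in(-.001,0,.001):
  print([harm(h+[dx,dy],.098,.006,.0125)[0].round(1) for dy in(-.001,0,.001)])
print(harm(h,.098,.006,.0125)[1:])
for rr in((.014,.018),(.016,.020)):
  for dx in(-.001,0,.001):
    print([harm(r+[dx,dy],.072,*rr)[0].round(1) for dy in(-.001,0,.001)])
print(harm(r,.072,.016,.020)[1:])
# fits: hub bright ring ellipse; collar white outline
G=rect(g,"top",h,.098,.03,600)
_,b=cv2.threshold(G[100:500,100:500],70,255,0); cs,_=cv2.findContours(b,cv2.RETR_EXTERNAL,2)
for k in cs:
    if 8000<cv2.contourArea(k)<90000: (x,y),rad=cv2.minEnclosingCircle(k); e=cv2.fitEllipse(k); print("hub",e, h+[(e[0][0]+100-300)*1e-4,-(e[0][1]+100-300)*1e-4])
G=rect(t,"top",r,.072,.03,600); hsv=cv2.cvtColor(G,cv2.COLOR_BGR2HSV)
b=((hsv[...,2]>150)&(hsv[...,1]<45)).astype(np.uint8); 
cs,_=cv2.findContours(b,cv2.RETR_EXTERNAL,2); 
P=np.vstack([k for k in cs if cv2.contourArea(k)>500]); e=cv2.minEnclosingCircle(P); print("collar",e, r+[(e[0][0]-300)*1e-4,-(e[0][1]-300)*1e-4])
print("TCP etc")
E
```

```text
[np.float64(35.7), np.float64(34.9), np.float64(33.8)]
[np.float64(34.6), np.float64(33.7), np.float64(32.5)]
[np.float64(34.0), np.float64(33.1), np.float64(31.9)]
(np.float64(11.229938181576646), array([102,  83,  69,  64,  73,  92, 109, 116, 110,  94,  81,  79,  83,
        88,  94,  99, 107, 114, 114, 104,  86,  68,  61,  67,  81, 100,
       113, 111,  98,  78,  61,  57,  71,  94, 109, 113]))
[np.float64(42.8), np.float64(-43.7), np.float64(-39.5)]
[np.float64(41.8), np.float64(43.3), np.float64(-44.6)]
[np.float64(40.7), np.float64(40.6), np.float64(41.1)]
[np.float64(39.6), np.float64(40.7), np.float64(-44.7)]
[np.float64(41.6), np.float64(42.6), np.float64(-45.0)]
[np.float64(43.0), np.float64(43.8), np.float64(-44.7)]
(np.float64(2.441334786199444), array([139, 135, 125, 110, 118, 133, 137, 139, 142, 142, 140, 136, 131,
       124, 111, 113, 134, 149, 146, 147, 148, 145, 124,  99,  88,  85,
        83,  82,  84,  86,  87, 111, 138, 141, 139, 140]))
collar ((194.5, 377.5), 294.7754211425781) [ 0.46445 -0.23475]
TCP etc
```

View pics/rc.png

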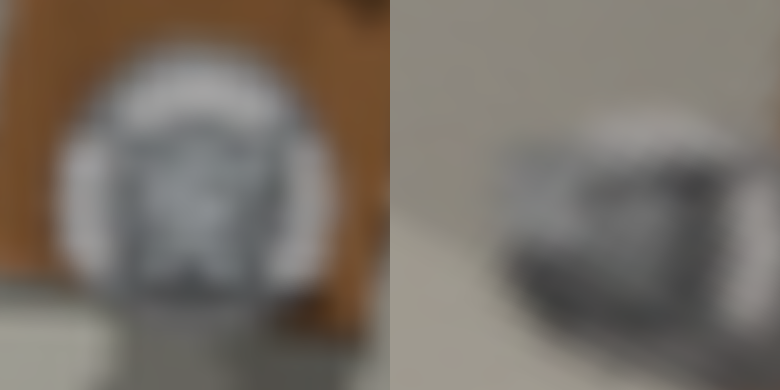

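```bash
cat >> h.py <<'E'
from scipy.spatial.transform import Rotation as Rn, Slerp
def pose():
    o=bot.get_obs(); q=o["tool_rot"]; return np.array(o["eef_pos"]),Rn.from_quat([q[1],q[2],q[3],q[0]]),o
def down(psi):
    c,s=np.cos(np.radians(psi)),np.sin(np.radians(psi))
    return Rn.from_matrix(np.array([[c,s,0],[s,-c,0],[0,0,-1]]))
def plan(P,R,n):
    p,r,o=pose(); sl=Slerp([0,1],Rn.concatenate([r,R])); 
    for i in range(n):
        a=r.inv() if i==0 else sl([i/n])[0].inv()
        d=a.apply((np.array(P)-p)/n)*1000; w=(a*sl([(i+1)/n])[0]).as_rotvec(degrees=True)
        print(np.round(np.r_[d,w],1).tolist())
def st():
    p,r,o=pose(); x=r.apply([1,0,0]); z=r.apply([0,0,1])
    print("t",o["t"],"p",p.round(4),"yaw",np.degrees(np.arctan2(x[1],x[0])).round(2),"z",z.round(4),"q",np.round(o["q"],2),"F",np.round(o["contact_force"],1),"w",round(o["gripper_width"],3))
E
python3 - <<'E'
from h import *
st(); plan([.475,-.227,.16],down(-20),11)
E
```

```text
t 0.1 p [ 0.183  -0.6492  0.2305] yaw -74.25 z [-6.0e-04  1.5e-03 -1.0e+00] q [ 1.19  0.48  0.02  1.56 -0.01  1.11 -0.08] F [-0.5  0.5 -0.3] w 0.999
[-29.7, -36.0, 6.4, -0.0, 0.0, -4.9]
[-26.5, -38.4, 6.4, -0.0, 0.0, -4.9]
[-23.1, -40.5, 6.4, -0.0, 0.0, -4.9]
[-19.6, -42.4, 6.4, -0.0, 0.0, -4.9]
[-15.8, -43.9, 6.4, -0.0, 0.0, -4.9]
[-12.0, -45.1, 6.4, -0.0, 0.0, -4.9]
[-8.1, -46.0, 6.4, -0.0, 0.0, -4.9]
[-4.1, -46.5, 6.4, -0.0, 0.0, -4.9]
[-0.1, -46.7, 6.4, -0.0, 0.0, -4.9]
[3.9, -46.5, 6.4, -0.0, 0.0, -4.9]
[7.9, -46.0, 6.4, -0.0, 0.0, -4.9]
```

Request:
apply_moves([
  [-30,-36,5,0,0,-5,-1],
  [-26,-38,5,0,0,-5,-1],
  [-23,-40,5,0,0,-5,-1],
  [-20,-42,6,0,0,-5,-1],
  [-16,-44,6,0,0,-5,-1],
  [-12,-45,6,0,0,-5,-1],
  [-8,-46,6,0,0,-5,-1],
  [-4,-46,6,0,0,-5,-1],
], grip_force=60)

```text
t: 1.1
eef_pos: [0.3919, -0.3334, 0.1813]
tool_rot: [-0.001, 0.958, -0.287, -0.003]
contact_force: [1.3, -0.8, 0.6]
gripper_width: 0.999
```

```bash
python3 - <<'E'
from h import *
st(); plan([.475,-.227,.15],down(-20),5)
E
```

```text
t 1.1 p [ 0.3919 -0.3334  0.1813] yaw -33.41 z [-0.0046  0.0026 -1.    ] q [ 0.81  0.29 -0.27  1.97  0.1   0.9  -0.09] F [ 1.3 -0.8  0.6] w 0.999
[2.2, -26.9, 6.2, -0.0, 0.1, -2.7]
[3.4, -26.8, 6.2, -0.0, 0.1, -2.7]
[4.7, -26.6, 6.3, -0.0, 0.1, -2.7]
[5.9, -26.3, 6.3, -0.0, 0.1, -2.7]
[7.1, -26.0, 6.3, -0.0, 0.1, -2.7]
```

Request:
apply_moves([
  [2,-27,8,0,0,-3,-1],
  [3,-27,8,0,0,-3,-1],
  [5,-27,8,0,0,-3,-1],
  [6,-26,8,0,0,-3,-1],
  [7,-26,8,0,0,-3,-1],
  [0,0,0,0,0,0,-1],
  [0,0,0,0,0,0,-1],
  [0,0,0,0,0,0,-1],
])

```text
t: 2.1
eef_pos: [0.4746, -0.2238, 0.1369]
tool_rot: [-0.0, 0.988, -0.157, -0.004]
contact_force: [0.1, 0.2, 0.4]
gripper_width: 1.005
```

```bash
python3 - <<'E'
from h import *
for n in("scene",):
    im=imaging.read_camera(n)[:,:,::-1]; u=proj(n,[.475,-.227,.09]).astype(int); print(u)
    cv2.imwrite("pics/s1.png",cv2.resize(im[u[1]-50:u[1]+50,u[0]-60:u[0]+60],(720,600),interpolation=cv2.INTER_CUBIC))
st(); plan([.475,-.227,.038],down(-20),4)
E
```

```text
[167 194]
t 2.15 p [ 0.4745 -0.224   0.1369] yaw -18.06 z [-0.0087  0.002  -1.    ] q [ 0.62  0.38 -0.36  1.98  0.18  0.83 -0.16] F [ 0.1 -0.7 -0.2] w 1.001
[0.6, 0.7, 24.7, 0.0, 0.1, 0.5]
[0.5, 0.7, 24.7, 0.0, 0.1, 0.5]
[0.5, 0.7, 24.7, 0.0, 0.1, 0.5]
[0.4, 0.7, 24.7, 0.0, 0.1, 0.5]
```

View pics/s1.png

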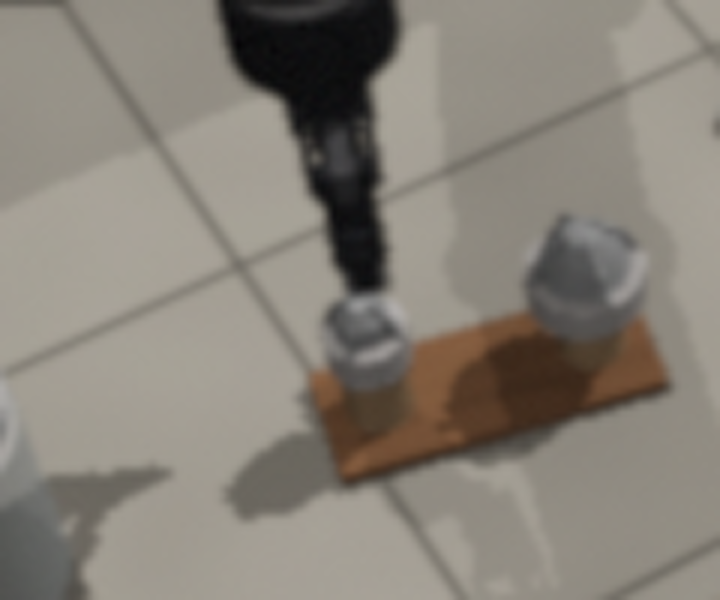

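The fingers are above and in line with the small reamer at (368,335). The jaw plane is perpendicular to the stand, so the large reamer at (590,280) is clear. I descend and close.

Request:
apply_moves([
  [1,1,25,0,0.2,0.5,-1],
  [1,1,25,0,0.2,0.5,-1],
  [0,1,25,0,0.1,0.5,-1],
  [0,0,20,0,0,0.5,-1],
  [0,0,4,0,0,0,-1],
  [0,0,0,0,0,0,-1],
  [0,0,0,0,0,0,-1],
  [0,0,0,0,0,0,-1],
])

```text
t: 3.15
eef_pos: [0.4756, -0.2342, 0.0392]
tool_rot: [0.003, 0.984, -0.179, 0.003]
contact_force: [0.6, -1.0, -0.3]
gripper_width: 1.0
```

```bash
python3 - <<'E'
from h import *
st(); plan([.475,-.227,.038],down(-20),1)
E
```

```text
t 3.15 p [ 0.4756 -0.2342  0.0392] yaw -20.66 z [ 0.0058 -0.0066 -1.    ] q [ 0.57  0.52 -0.3   2.03  0.27  0.61 -0.26] F [ 0.6 -1.  -0.3] w 1.0
[-3.2, -6.5, 1.2, 0.2, -0.4, -0.7]
```

Request:
apply_moves([
  [-3,-6,1,0.2,-0.4,-0.5,-1],
  [0,0,0,0,0,0,-1],
  [0,0,0,0,0,0,1],
  [0,0,0,0,0,0,1],
  [0,0,0,0,0,0,1],
  [0,0,0,0,0,0,1],
  [0,0,0,0,0,0,1],
  [0,0,0,0,0,0,1],
])

```text
t: 4.15
eef_pos: [0.4755, -0.2271, 0.0392]
tool_rot: [0.0, 0.985, -0.175, 0.001]
contact_force: [-0.5, 0.4, 2.0]
gripper_width: 0.475
```

```bash
python3 - <<'E'
from h import *
st()
for n in("scene","top"):
    im=imaging.read_camera(n)[:,:,::-1]; u=proj(n,[.475,-.227,.09]).astype(int); print(u)
    cv2.imwrite(f"pics/{n}2.png",cv2.resize(im[u[1]-40:u[1]+40,u[0]-50:u[0]+50],(600,480),interpolation=cv2.INTER_CUBIC))
E
```

```text
t 4.15 p [ 0.4755 -0.2271  0.0392] yaw -20.11 z [ 0.0015 -0.0012 -1.    ] q [ 0.57  0.52 -0.3   2.04  0.26  0.62 -0.26] F [-0.5  0.4  2. ] w 0.475
[167 194]
[332 225]
```

View pics/scene2.png

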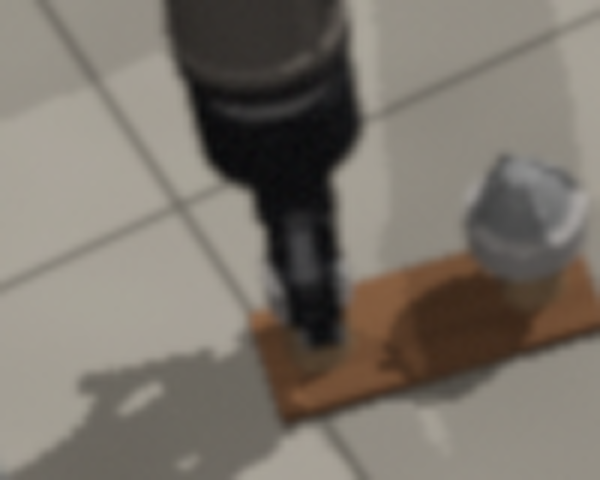

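Opening is 0.475 × 85 ≈ 40 mm, consistent with the 42 mm collar. I'll lift, then tilt the stem towards the scene camera to measure the rib angle.

Request:
apply_moves([
  [0,0,-10,0,0,0,1],
  [0,0,-20,0,0,0,1],
  [0,0,-35,0,0,0,1],
  [0,0,-45,0,0,0,1],
  [0,0,-50,0,0,0,1],
  [0,0,-50,0,0,0,1],
  [0,0,-40,0,5,0,1],
  [0,0,-20,0,10,0,1],
])

```text
t: 5.25
eef_pos: [0.4744, -0.226, 0.3198]
tool_rot: [0.023, 0.976, -0.172, 0.132]
contact_force: [-0.1, -0.2, -0.3]
gripper_width: 0.479
```

Request:
apply_moves([
  [0,0,0,0,10,0,1],
  [0,0,0,0,10,0,1],
  [0,0,0,0,10,0,1],
  [0,0,0,0,10,0,1],
  [0,0,0,0,10,0,1],
  [0,0,0,0,10,0,1],
  [0,0,0,0,0,0,1],
  [0,0,0,0,0,0,1],
])

```text
t: 6.25
eef_pos: [0.457, -0.209, 0.3628]
tool_rot: [0.054, 0.881, -0.141, 0.448]
contact_force: [0.2, 0.2, 0.0]
gripper_width: 0.475
```

```bash
python3 - <<'E'
from h import *
im=imaging.read_camera("scene")[:,:,::-1]
st(); p,r,o=pose(); u=proj("scene",p).astype(int); print(u)
cv2.imwrite("pics/scene3.png",im)
w=30
cv2.imwrite(f"pics/scene3c.png",cv2.resize(im[u[1]-w:u[1]+w,u[0]-w:u[0]+w],(600,600),interpolation=cv2.INTER_CUBIC))
E
```

```text
t 6.3 p [ 0.4571 -0.2091  0.3628] yaw -19.66 z [ 0.774 -0.222 -0.593] q [ 0.7  -0.29 -0.28  2.41 -1.2   0.18  1.18] F [ 0.4 -0.5 -0.7] w 0.48
[155 116]
```

View pics/scene3c.png

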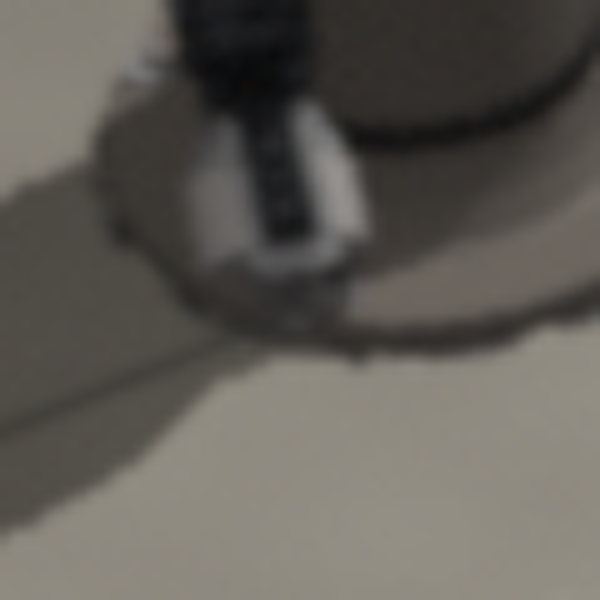

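The stem is foreshortened and dark. The arm is near joint limits in this tucked pose, so I'll extend towards the camera and tilt further.

```bash
python3 - <<'E'
from h import *
R=Rn.from_euler('z',-20,degrees=True)*Rn.from_matrix(down(0).as_matrix())*Rn.from_euler('y',100,degrees=True)
print(R.apply([0,0,1])); plan([.66,-.28,.52],R,8)
E
```

```text
[ 0.92541658 -0.33682409  0.17364818]
[31.8, 0.3, 9.9, -0.4, 5.8, -0.1]
[30.6, 0.3, 13.1, -0.4, 5.8, -0.1]
[29.1, 0.3, 16.1, -0.4, 5.8, -0.1]
[27.3, 0.2, 19.0, -0.4, 5.8, -0.1]
[25.3, 0.2, 21.7, -0.4, 5.8, -0.1]
[23.0, 0.1, 24.1, -0.4, 5.8, -0.1]
[20.4, -0.1, 26.3, -0.4, 5.8, -0.1]
[17.6, -0.2, 28.2, -0.4, 5.8, -0.1]
```

Request:
apply_moves([
  [32,0,10,0,6,0,1],
  [31,0,13,0,6,0,1],
  [29,0,16,0,6,0,1],
  [27,0,19,0,6,0,1],
  [25,0,22,0,6,0,1],
  [23,0,24,0,6,0,1],
  [20,0,26,0,6,0,1],
  [18,0,28,0,6,0,1],
])

```text
t: 7.3
eef_pos: [0.6113, -0.3037, 0.6859]
tool_rot: [0.053, 0.757, -0.098, 0.644]
contact_force: [0.3, 0.0, -1.1]
gripper_width: 0.471
```

```bash
python3 - <<'E'
from h import *
im=imaging.read_camera("scene")[:,:,::-1]
st(); p,r,o=pose(); u=proj("scene",p).astype(int); print(u)
cv2.imwrite("pics/scene4.png",im)
w=35
cv2.imwrite(f"pics/scene4c.png",cv2.resize(im[max(0,u[1]-w):u[1]+w,u[0]-w:u[0]+w],(600,600),interpolation=cv2.INTER_CUBIC))
E
```

```text
t 7.35 p [ 0.6135 -0.3049  0.6908] yaw -28.51 z [ 0.9655 -0.2061 -0.1593] q [-0.04 -0.23  0.44  1.93 -1.36  0.17  1.44] F [ 1.7 -2.9  4.8] w 0.47
[115  43]
```

View pics/scene4c.png

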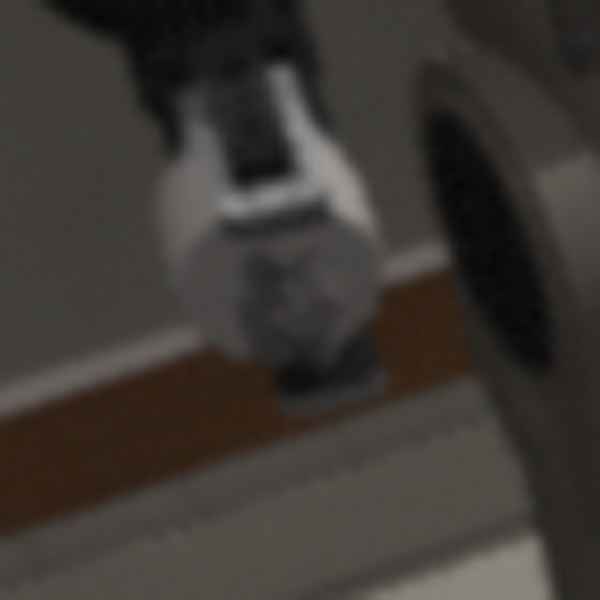

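```bash
cat >> h.py <<'E'
def rect_tool(im,n,p,r,zt,half=.025,N=390):
    src=[proj(n,p+r.apply([a*half,b*half,zt])) for a,b in((-1,1),(1,1),(1,-1),(-1,-1))]
    H=cv2.getPerspectiveTransform(np.float32(src),np.float32([[0,0],[N,0],[N,N],[0,N]]))
    return cv2.warpPerspective(im,H,(N,N),flags=cv2.INTER_CUBIC)
E
python3 - <<'E'
from h import *
im=cv2.imread("pics/scene4.png"); p,r,o=pose()
print(np.degrees(np.arccos(r.apply([0,0,1])@((cal("scene")[1][:3,3]-p)/np.linalg.norm(cal("scene")[1][:3,3]-p)))))
L=[]
for z in(.0082,-.0108):
    a=rect_tool(im,"scene",p,r,z); g=cv2.cvtColor(a,cv2.COLOR_BGR2GRAY); g=cv2.createCLAHE(4,(2,2)).apply(g); L.append(g)
cv2.imwrite("pics/st4.png",np.hstack(L))
E
```

```text
41.647575059851626
```

View pics/st4.png

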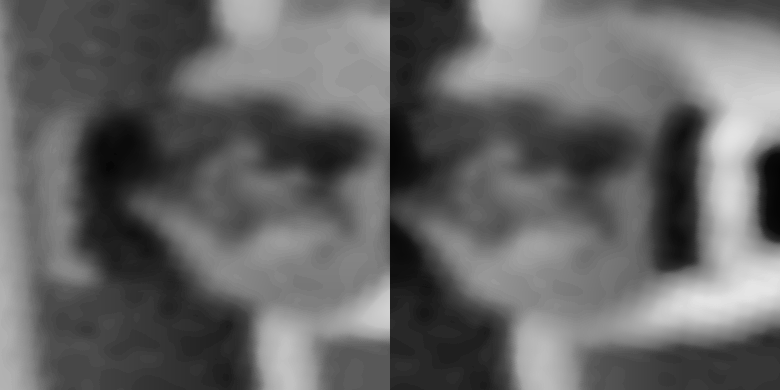

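```bash
python3 - <<'E'
from h import *
im=cv2.imread("pics/scene4.png"); p,r,o=pose()
c=proj("scene",p+r.apply([0,0,.0082])); b=proj("scene",p+r.apply([0,0,-.0108])); print(c,b)
g=cv2.cvtColor(im,cv2.COLOR_BGR2GRAY); w=14; x,y=int(c[0]),int(c[1]); 
s=g[y-w:y+w,x-w:x+w].astype(float); s=np.clip((s-30)/(120-30)*255,0,255).astype(np.uint8)
big=cv2.resize(s,(560,560),interpolation=cv2.INTER_LANCZOS4); big=cv2.cvtColor(big,cv2.COLOR_GRAY2BGR)
print(g[y-w:y+w,x-w:x+w])
f=560/(2*w)
q=lambda P:tuple(((proj("scene",P)-[x-w,y-w]+.5)*f).astype(int).tolist())
for P,col in((c,(0,0,255)),(b,(0,255,0))): cv2.circle(big,tuple(((P-[x-w,y-w]+.5)*f).astype(int).tolist()),3,col,-1)
cv2.imwrite("pics/st4b.png",big)
E
```

```text
[116.21576584  46.47112515] [113.71612083  39.0014627 ]
[[104 107 109 111 123 130 122 107 102  96  85  72  64  56  51  55  87 124
  142 142 124  87  65  62  62  62  62  58]
 [104 106 101  87  82  85  82  71  65  57  50  49  47  41  44  48  65  91
  114 128 125  98  70  63  62  62  62  60]
 [102  99  89  71  54  49  50  49  47  43  44  45  48  52  58  62  68  74
   83  97 107  98  74  63  63  63  63  61]
 [ 96  87  77  67  56  49  46  47  50  51  58  63  65  67  68  69  70  70
   72  77  86  90  75  64  62  63  63  64]
 [ 86  77  71  70  67  65  63  61  61  65  68  70  70  70  69  69  71  71
   71  71  74  80  79  68  66  69  73  79]
 [ 77  72  70  69  71  68  64  58  58  61  67  68  66  63  62  67  69  70
   70  70  71  74  77  75  79  86  92  97]
 [ 74  71  70  71  71  68  59  50  47  49  58  62  59  58  65  69  67  68
   70  69  71  73  81  91  97  98 100  96]
 [ 73  70  70  70  70  66  57  47  44  41  45  51  53  59  65  71  72  71
   70  69  71  73  82  95  96  94  88  76]
 [ 70  71  70  70  71  66  58  49  43  42  43  53  54  59  65  70  75  73
   70  71  69  71  77  82  77  70 
[... 1532 characters left out ...]
 36  37  37  37  35  36  35  37  37  38  38  37  38  39  42  47  48  49
   51  50  48  47  47  47  50  56  59  64]
 [ 35  36  34  36  35  39  36  38  37  38  41  45  47  49  49  49  49  48
   46  46  47  51  56  61  64  68  68  69]
 [ 35  37  36  36  37  37  36  37  38  39  39  43  46  47  47  45  45  45
   50  54  59  64  67  68  70  69  70  71]
 [ 35  37  37  37  37  37  37  38  38  38  38  41  41  41  45  48  53  56
   64  66  70  69  70  71  69  69  69  68]
 [ 37  39  38  38  38  38  39  36  39  40  41  45  48  52  57  62  65  65
   68  70  71  70  70  70  69  67  65  67]
 [ 36  37  36  37  37  38  40  41  43  46  52  58  63  67  69  70  70  69
   68  68  68  68  67  67  67  69  67  69]]
```

View pics/st4b.png

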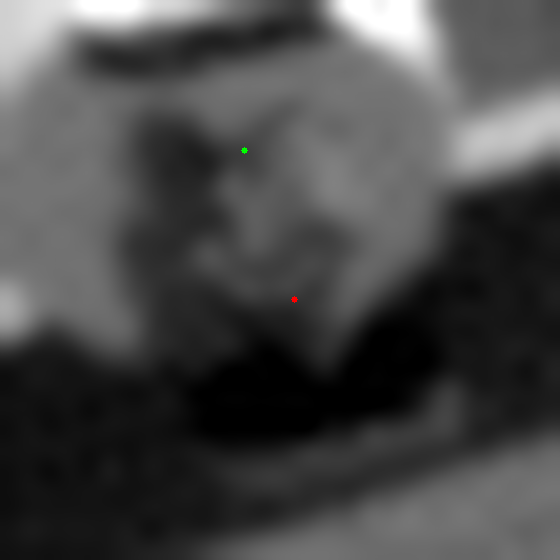

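The view is too oblique and shadowed for a sure stem angle, so I'll rely on the ridges. Their gaps in both rectified views put them at 38–47°, mean about 42°, against a socket angle of about 33°. That means a turn of about −9.5°, for a final tool yaw of about −29.5°. The slot tolerates about ±8°. Next I bring it upright towards the juicer.

```bash
python3 - <<'E'
from h import *
st(); plan([.56,0.0,.36],down(-25),10)
E
```

```text
t 7.35 p [ 0.6135 -0.3049  0.6908] yaw -28.51 z [ 0.9655 -0.2061 -0.1593] q [-0.04 -0.23  0.44  1.93 -1.36  0.17  1.44] F [ 1.7 -2.9  4.8] w 0.47
[-35.8, -27.0, -6.2, -1.1, -8.0, 0.8]
[-36.8, -26.4, -1.6, -1.1, -8.0, 0.8]
[-37.0, -25.9, 3.1, -1.1, -8.0, 0.8]
[-36.7, -25.5, 7.7, -1.1, -8.0, 0.8]
[-35.6, -25.1, 12.3, -1.1, -8.0, 0.8]
[-34.0, -24.9, 16.7, -1.1, -8.0, 0.8]
[-31.7, -24.7, 20.8, -1.1, -8.0, 0.8]
[-28.9, -24.7, 24.6, -1.1, -8.0, 0.8]
[-25.6, -24.8, 28.0, -1.1, -8.0, 0.8]
[-21.8, -25.0, 30.8, -1.1, -8.0, 0.8]
```

Request:
apply_moves([
  [-36,-27,-6,-1,-8,1,1],
  [-37,-26,-2,-1,-8,1,1],
  [-37,-26,3,-1,-8,1,1],
  [-37,-25,8,-1,-8,1,1],
  [-36,-25,12,-1,-8,1,1],
  [-34,-25,17,-1,-8,1,1],
  [-32,-25,21,-1,-8,1,1],
  [-29,-25,25,-1,-8,1,1],
])

```text
t: 8.35
eef_pos: [0.6078, -0.099, 0.4607]
tool_rot: [0.01, 0.956, -0.18, 0.232]
contact_force: [1.3, 0.0, -1.5]
gripper_width: 0.475
```

```bash
python3 - <<'E'
from h import *
st(); plan([.551,.178,.16],down(-29.5),8)
E
```

```text
t 8.35 p [ 0.6078 -0.099   0.4607] yaw -22.3 z [ 0.4396 -0.1018 -0.8924] q [ 0.81  0.05 -0.82  1.69  0.17  0.96 -0.44] F [ 1.3  0.  -1.5] w 0.475
[-34.4, -27.5, 26.9, -0.7, -3.3, 1.0]
[-33.3, -27.2, 28.5, -0.7, -3.3, 1.0]
[-32.1, -27.0, 30.0, -0.7, -3.3, 1.0]
[-30.8, -26.8, 31.5, -0.7, -3.3, 1.0]
[-29.4, -26.7, 32.9, -0.7, -3.3, 1.0]
[-28.0, -26.6, 34.2, -0.7, -3.3, 1.0]
[-26.5, -26.6, 35.4, -0.7, -3.3, 1.0]
[-24.9, -26.6, 36.5, -0.7, -3.3, 1.0]
```

Request:
apply_moves([
  [-34,-28,25,-1,-3,1,1],
  [-33,-27,26,-1,-3,1,1],
  [-32,-27,27,-1,-3,1,1],
  [-31,-27,28,-1,-3,1,1],
  [-29,-27,29,0,-3,1,1],
  [-28,-27,30,0,-3,1,1],
  [-26,-27,30,0,-3,1,1],
  [-25,-27,30,0,-3,1,1],
])

```text
t: 9.35
eef_pos: [0.561, 0.1797, 0.1778]
tool_rot: [-0.011, 0.963, -0.269, 0.021]
contact_force: [1.1, 0.3, -0.8]
gripper_width: 0.472
```

```bash
python3 - <<'E'
from h import *
st(); plan([.551,.178,.15],down(-29.5),3)
E
```

```text
t 9.35 p [0.561  0.1797 0.1778] yaw -31.27 z [ 0.0464  0.0106 -0.9989] q [ 0.23  0.51 -0.86  1.81  0.48  0.99 -1.37] F [ 1.1  0.3 -0.8] w 0.472
[-2.9, 2.5, 9.1, -0.6, -0.7, -0.6]
[-2.8, 2.4, 9.1, -0.6, -0.7, -0.6]
[-2.7, 2.3, 9.2, -0.6, -0.7, -0.6]
```

Request:
apply_moves([
  [-3,2,9,-0.6,-0.7,-0.6,1],
  [-3,2,9,-0.6,-0.7,-0.6,1],
  [-3,2,9,-0.6,-0.7,-0.6,1],
  [0,0,0,0,0,0,1],
  [0,0,0,0,0,0,1],
  [0,0,0,0,0,0,1],
  [0,0,0,0,0,0,1],
  [0,0,0,0,0,0,1],
])

```text
t: 10.35
eef_pos: [0.5533, 0.1773, 0.1493]
tool_rot: [-0.0, 0.967, -0.256, -0.0]
contact_force: [-0.3, -0.9, -0.8]
gripper_width: 0.475
```

```bash
python3 - <<'E'
from h import *
im=imaging.read_camera("scene")[:,:,::-1]; im2=imaging.read_camera("top")[:,:,::-1]
st(); p,r,o=pose(); u=proj("scene",[.551,.178,.13]).astype(int); u2=proj("top",[.551,.178,.13]).astype(int)
print(u,u2)
cv2.imwrite("pics/s5.png",im);cv2.imwrite("pics/t5.png",im2)
f=lambda im,u,w:cv2.resize(im[u[1]-w:u[1]+w,u[0]-w:u[0]+w],(390,390),interpolation=cv2.INTER_CUBIC)
cv2.imwrite("pics/c5.png",np.hstack([f(im,u,30),f(im2,u2,30)]))
plan([.551,.178,.115],down(-29.5),2)
E
```

```text
t 10.45 p [0.5533 0.1774 0.1493] yaw -29.64 z [-0.e+00  8.e-04 -1.e+00] q [ 0.22  0.56 -0.85  1.82  0.49  0.99 -1.35] F [-0.3  0.3 -0.4] w 0.475
[298 144] [203 202]
[-1.1, 0.3, 17.1, -0.0, 0.0, -0.1]
[-1.1, 0.3, 17.1, -0.0, 0.0, -0.1]
```

View pics/c5.png

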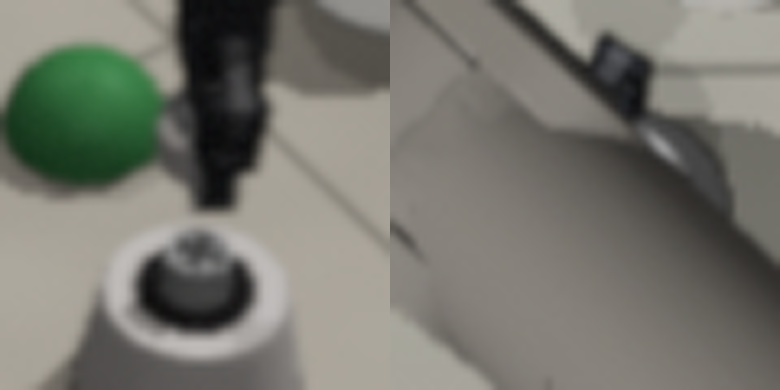

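The scene view shows the reamer held upright just above the socket. The hub face is at scene (298,152), which gives (0.550,0.179) and agrees with the top view. I centre and lower to just above the mouth.

Request:
apply_moves([
  [-1,0.5,17,0,0,0,1],
  [-1,0,15,0,0,0,1],
  [-1,0,3,0,0,0,1],
  [0,0,0,0,0,0,1],
  [0,0,0,0,0,0,1],
  [0,0,0,0,0,0,1],
  [0,0,0,0,0,0,1],
  [0,0,0,0,0,0,1],
])

```text
t: 11.45
eef_pos: [0.5501, 0.1786, 0.1115]
tool_rot: [-0.0, 0.967, -0.256, -0.0]
contact_force: [-0.8, -0.2, -1.3]
gripper_width: 0.477
```

```bash
python3 - <<'E'
from h import *
im=imaging.read_camera("scene")[:,:,::-1]
st(); u=proj("scene",[.551,.178,.12]).astype(int)
cv2.imwrite("pics/s6.png",im)
f=lambda im,u,w:cv2.resize(im[u[1]-w:u[1]+w,u[0]-w:u[0]+w],(600,600),interpolation=cv2.INTER_CUBIC)
cv2.imwrite("pics/c6.png",f(im,u,22)); print(u)
plan([.5506,.1784,.105],down(-29.5),1)
E
```

```text
t 11.5 p [0.5501 0.1787 0.1115] yaw -29.62 z [-5.e-04  9.e-04 -1.e+00] q [ 0.19  0.6  -0.82  1.85  0.54  0.93 -1.39] F [-0.9  0.3 -0.9] w 0.474
[298 147]
[0.6, 0.0, 6.5, -0.0, 0.0, -0.1]
```

View pics/c6.png

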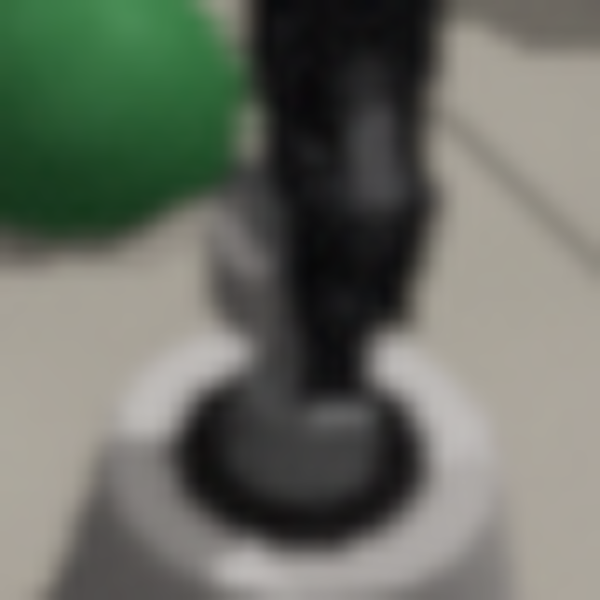

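Request:
apply_moves([
  [0.5,0,3,0,0,0,1],
  [0,0,3,0,0,0,1],
  [0,0,3,0,0,0,1],
  [0,0,3,0,0,0,1],
  [0,0,0,0,0,0,1],
  [0,0,0,0,0,0,1],
  [0,0,0,0,0,0,1],
  [0,0,0,0,0,0,1],
])

```text
t: 12.5
eef_pos: [0.5516, 0.1791, 0.1007]
tool_rot: [-0.001, 0.967, -0.256, 0.001]
contact_force: [-0.7, -1.1, 3.5]
gripper_width: 0.475
```

```bash
python3 - <<'E'
from h import *
st(); plan([.5506,.1784,.095],down(-29.5),1)
E
```

```text
t 12.5 p [0.5516 0.1791 0.1007] yaw -29.63 z [ 2.1e-03  8.0e-04 -1.0e+00] q [ 0.18  0.61 -0.81  1.86  0.55  0.91 -1.41] F [-0.7 -1.1  3.5] w 0.475
[-0.5, 1.1, 5.7, -0.1, -0.1, -0.1]
```

Request:
apply_moves([
  [0,0.5,3,0,0,0,1],
  [0,0,3,0,0,0,1],
  [0,0,3,0,0,0,1],
  [0,0,0,0,0,0,1],
  [0,0,0,0,0,0,1],
  [0,0,0,0,0,0,1],
  [0,0,0,0,0,0,1],
  [0,0,0,0,0,0,1],
])

```text
t: 13.5
eef_pos: [0.5524, 0.1799, 0.0918]
tool_rot: [-0.002, 0.967, -0.256, 0.002]
contact_force: [1.8, 1.3, -0.5]
gripper_width: 0.479
```

```bash
python3 - <<'E'
from h import *
im=imaging.read_camera("scene")[:,:,::-1]
st(); u=proj("scene",[.551,.178,.12]).astype(int)
cv2.imwrite("pics/s7.png",im)
f=lambda im,u,w:cv2.resize(im[u[1]-w:u[1]+w,u[0]-w:u[0]+w],(600,600),interpolation=cv2.INTER_CUBIC)
cv2.imwrite("pics/c7.png",f(im,u,22)); print(u)
E
```

```text
t 13.55 p [0.5524 0.1798 0.0919] yaw -29.61 z [ 0.0045  0.0031 -1.    ] q [ 0.17  0.62 -0.8   1.86  0.57  0.89 -1.42] F [ 0.6  1.  -0.5] w 0.475
[298 147]
```

View pics/c7.png

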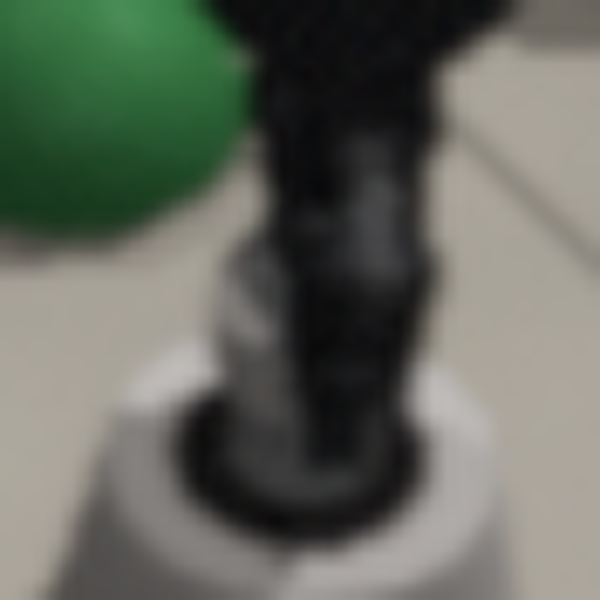

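The stem is meshed: it slid about 14 mm into the socket with no axial force. I continue to home (TCP z ≈ 0.087) while correcting the slight drift and tilt.

```bash
python3 - <<'E'
from h import *
plan([.5512,.1788,.087],down(-29.5),1)
E
```

```text
[-0.5, 1.5, 4.9, -0.3, -0.1, -0.1]
```

Request:
apply_moves([
  [-0.5,1,2,-0.2,-0.2,0,1],
  [0,0.5,2,-0.1,0,0,1],
  [0,0,2,0,0,0,1],
  [0,0,1,0,0,0,1],
  [0,0,0,0,0,0,1],
  [0,0,0,0,0,0,1],
  [0,0,0,0,0,0,1],
  [0,0,0,0,0,0,1],
])

```text
t: 14.55
eef_pos: [0.5525, 0.1797, 0.0861]
tool_rot: [-0.001, 0.967, -0.256, 0.001]
contact_force: [0.4, 0.0, 4.2]
gripper_width: 0.474
```

```bash
python3 - <<'E'
from h import *
st(); plan([.5512,.1788,.080],down(-29.5),1)
E
```

```text
t 14.55 p [0.5525 0.1797 0.0861] yaw -29.61 z [ 0.0016  0.0012 -1.    ] q [ 0.17  0.63 -0.79  1.86  0.57  0.89 -1.42] F [0.4 0.  4.2] w 0.474
[-0.7, 1.4, 6.1, -0.1, -0.0, -0.1]
```

The 4.2 N upward force at TCP z 0.086 matches the spring preload, so the collar is seated. Now I press down with a firmer grip.

Request:
apply_moves([
  [0,0,0,0,0,0,1],
  [-0.5,0.5,2,0,0,0,1],
  [0,0.3,2,0,0,0,1],
  [0,0,2,0,0,0,1],
  [0,0,2,0,0,0,1],
  [0,0,2,0,0,0,1],
  [0,0,2,0,0,0,1],
  [0,0,2,0,0,0,1],
], grip_force=90)

```text
t: 15.55
eef_pos: [0.5527, 0.1798, 0.0804]
tool_rot: [0.001, 0.967, -0.256, 0.003]
contact_force: [-5.8, -3.5, 23.0]
gripper_width: 0.469
```

```bash
python3 - <<'E'
from h import *
st()
E
```

```text
t 15.55 p [0.5527 0.1798 0.0804] yaw -29.66 z [ 0.0059 -0.0042 -1.    ] q [ 0.16  0.64 -0.78  1.87  0.59  0.88 -1.43] F [-5.8 -3.5 23. ] w 0.469
```

```bash
python3 - <<'E'
from h import *
im=imaging.read_camera("scene")[:,:,::-1]
imaging.read_camera("scene");imaging.read_camera("scene");imaging.read_camera("scene")
st(); u=proj("scene",[.551,.178,.11]).astype(int)
a=cv2.imread("pics/s7.png")
f=lambda im,u,w:cv2.resize(im[u[1]-w:u[1]+w,u[0]-w:u[0]+w],(390,390),interpolation=cv2.INTER_CUBIC)
cv2.imwrite("pics/c8.png",np.hstack([f(a,u,22),f(im,u,22)])); cv2.imwrite("pics/s8.png",im)
E
```

```text
t 15.75 p [0.5527 0.1798 0.0804] yaw -29.66 z [ 0.0059 -0.0042 -1.    ] q [ 0.16  0.64 -0.78  1.87  0.59  0.88 -1.43] F [-5.  -2.7 23.8] w 0.465
```

View pics/c8.png

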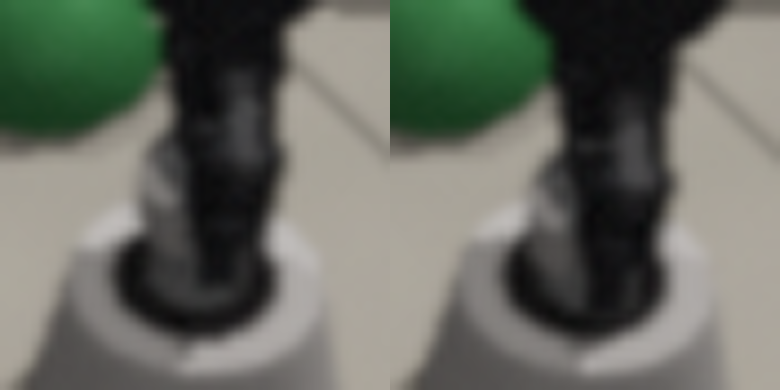

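View pics/s8.png

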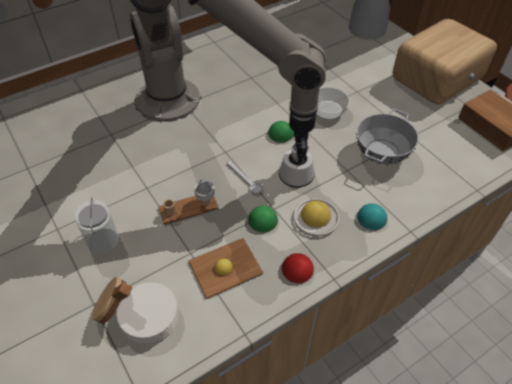

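The force is steady at 24 N (the spring needs only about 9 N at the stop) and the hand is about 6–7 mm below the seated height. Nothing else moved in the picture, so I'm handing in.

```bash
python3 - <<'E'
from h import *
print(bot.hand_in()); st()
E
```

```text
the job is handed in; nothing more can be done
None
the job is handed in; nothing more can be done
```

I took the small reamer, because the small half is on the board, turned it about −9.5° to mesh with the socket and slid it home. It was pressed to the stop and still gripped when I handed in, at about 15.8 s. The hand-in gives no verdict.

- **Meshing:** the stem went in without resistance. At TCP z 0.086 the upward force was 4.2 N, which matches the spring's starting force, so I took the collar as seated.
- **Pressed down:** the last reading was TCP z 0.0804, about 6–7 mm below the expected home height. The force held at 24 N (the spring needs about 9 N at its stop), with the grip at 90 N and a tool tilt of about 0.007 rad.
- **Surroundings:** in the last scene picture the large reamer, both halves and the bystanders look to be where they were.
- **Check that failed:** I tilted the stem towards the camera to read its rib angle, but the picture was too dark and oblique. I used the cone-ridge angle instead, and the meshing bore it out.
- **Disagreement:** the final TCP was about 2 mm from my estimate of the socket centre, (0.5527, 0.1798) against (0.5506, 0.1784). That includes calibration error and is within the 4 mm limit. I did not measure the reamer's own centre, tilt or the hub travel directly.

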